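# Press the brass bushing home in the mould block

### The job

Take the middle-sized brass bushing, start it upright in the bore of the sprung mould block and press it down through the tight fit until its shoulder sits fully home, flush on the block's top face, then let go. Find the bore by feel and press gently: never push the block down with more than about 36 N (5.5 mm of its spring travel). Leave the small and the large bushing and the amber cup standing where they are.

Things in the scene. Friction and masses are not known exactly. Their poses are not given: they have to be found in the camera images.
- bushing: The right one, middle-sized of three headed brass bushings: head 34 mm wide, 26 mm tall; below it a shank 24 mm wide, 28 mm long, its lowest 8 mm tapering to 20 mm. 0.15 to 0.3 kg. Stands on its shank on the bench. Origin: centre of the foot; z up along the bushing. Grip the head's round side from above, any yaw, fingertips above the shoulder.
- shoulder (a point): Centre of the bushing's shoulder, the flat underside of its head, 28 mm above its foot; z up along the bushing. In the bore the bushing meets three sprung balls, the tight fit, when its foot is 11 mm below the top face: the push climbs to about 10 to 16 N at 18 mm, then falls to 5 to 10 N until the shoulder bottoms on the top face at 28 mm and the force climbs again. It stays put when let go.
- mark (a point): Centre of the holder's square top face; goes down with the block; z up, x and y along the rest's sides. The holder's vertical through bore (25.5 mm wide, 1 mm chamfer) is eccentric: its axis lies 6 mm from this point, in any direction, as the holder was clamped at any angle, which these readings do not tell: find it by feel or sight. Nothing stops the foot below.
- block (a joint): How far the block is pressed down on its spring, in m: 0 unloaded, at most 0.012. It starts to yield at 3 N and then gives 1 mm for every 6 N, so 0.0055 means 36 N; it springs back when unloaded.
- bushing_small: Small bushing of the same kind (head 24 mm, shank 16 mm, 54 mm tall), too thin for the bore. Origin: centre of the foot. To be left standing.
- bushing_large: Large bushing of the same kind (head 46 mm, shank 34 mm, 54 mm tall), too thick for the bore. Origin: centre of the foot. To be left standing.
- amber_cup: Open amber cup with brass rods, 60 mm wide, 85 mm tall (rods to 105 mm). Origin: centre of its underside. To be left standing.
- rest: Fixed steel plate 110 mm square, 12 mm thick. Origin: centre of its underside; x and y along its sides (yaw up to 0.5 rad). On springs over it stands the mould block: an aluminium base 104 mm square and 14 mm thick, and centred on it the bore holder, an aluminium block 70 by 70 by 44 mm whose top face is 78 mm over the bench when unloaded.
Mind the look-alikes: they are no part of the job. Leave any blue look-alike of the rest alone.

How it is judged (in metres and radians):
On the way, in this order (a step that is already met when the one before it is completed fails the run):
1. the middle-sized bushing is lifted clear of the bench (height (world z) of bushing above 0.03 m), for 0.2 s.
2. its foot has entered the bore, at least 7 mm below the block's top face, upright (z of bushing in the frame of mark below -0.007 m and horizontal distance between bushing and mark below 0.008 m and angle between bushing's own z axis and vertical below 0.15 rad), for 0.1 s.
At the end, for the whole second after the job is handed in: The middle-sized bushing sits upright (within 0.06 rad) in the bore with its shoulder within 1.5 mm of the block's top face, let go and at rest, the block sprung back up (within 1 mm), the two other bushings and the cup still upright (z of shoulder in the frame of mark below 0.0015 m and horizontal distance between shoulder and mark below 0.008 m and angle between the z axis of bushing and the z axis of mark, either way round below 0.06 rad and linear speed of bushing below 0.01 m/s and value of joint block below 0.001 m and angle between each of bushing_small, bushing_large, amber_cup's own z axis and vertical below 0.15 rad); the robot touches nothing.
It fails at once if the block is pressed down more than 5.5 mm (a push of 36 N) (value of joint block above 0.0055 m).
It fails at once if the small or the large bushing or the amber cup is moved more than 30 mm (distance of any of bushing_small, bushing_large, amber_cup from where it was at the start of the episode above 0.03 m).
It also fails if it takes over 54 s, if anything falls off the work surface, if the arm or the gripper's body presses on something with over 40 N, if the wrist force passes 120 N, or if a joint passes its speed limit or range.

### The arm

A 6-joint arm with a two-finger parallel gripper is mounted at the origin on the work surface. World frame = base frame: x ahead of the robot, y to its left, z up, the work surface at z = 0. Lengths are in m, angles in degrees, forces in N, time in s.
With the tool pointing down it reaches from about 0.275 to 0.775 m from the base axis. Payload 14.6 kg.
Tool frame: the origin (TCP) lies midway between the tips of the shut fingers; the grasp point (between the pads) lies 19 mm behind it; z points along the fingers, y is the line along which they close (so a half turn about z gives the same grasp; the last joint's range is limited). The gripper opens to 85 mm and grips with 20 to 120 N. Pads are 22 mm wide; open, the fingers measure 114 mm over their backs; the gripper's body (76 mm by 85 mm) begins 54 mm behind the grasp point. The pads swing forward as they close: fully open they stand 13 mm farther back than shut.
Start: joints at [-74.387, 15.075, -2.767, 72.158, 0, 81.102], TCP at [0.218, -0.478, 0.199] pointing down, gripper open.
Joint ranges: [-151.79, 151.79], [-50.71, 97.33], [-67.44, 78.34], [-121.81, 120.89], [-77.56, 73.72], [-180, 180]. Speed limits (degrees/s): [108.29, 108.29, 147.25, 159.86, 180, 180].

### API

Orientations are given as a 3x3 rotation matrix whose columns are the frame's x, y, z axes.
In Python, from station import arm, grab_frame, camera_params, models gives the robot as it stands.
- The arm moves only by the tool step_arm, never from a script. Its argument "moves" is a list of rows, each a list of 4 numbers: the shift along the tool's x, y, z in m, then the turn about the tool's z in degrees. In form: [[x, y, z, roll], ...]. A call has 1 to 10 rows; each row shifts and turns the commanded pose from where the row before left it, along the tool's axes as they then stand; what a row does not reach is not made up. A row lasts 1/8 s, in which the tool goes at most 62.5 mm and 10.7 degrees, less where a joint would pass 70% of its speed; a pose out of reach is approached as far as the arm can. A call is refused whole if a number of a shift passes 0.0625 or a number of a turn 10.7, either way. A call with a gripper value outside its range is refused whole. "claw" is the opening, from 0 (shut) to 1 (fully open), set as the call begins (left out, the last holds). The fingers move at their own pace and stop on an object; "newtons" is the grip in N (left out, the last holds). Time passes only in rows, so rows that do not move let the fingers close. It gives the time, the measured TCP pose, the force, the opening and the grip force at its end, in the units of the state.
- arm.sense(): the state, without advancing time (a new reading comes with each control period).
- grab_frame(name): name is "scene" or "side" or "wrist"; returns the picture (420x560x3 uint8, blue, green, red); there is no depth.
- camera_params(name): a dict with "camera_matrix" (3x3 intrinsics, pixels), "R" (3x3) and "t" (3): a world point X has camera coordinates R X + t. Camera axes: x right, y down, z forward; pixel columns grow to the right and rows downward; lengths in m; the calibration is good to about 2 mm. A picture is of the moment at which its call begins: read the wrist's pose just before it. camera_params takes no time and is no camera call; for the wrist camera it gives the pose at the moment of the call.
- arm.job_done(): hands the job in; it is judged then, once.
Trained networks look in the newest picture that a camera, given by its name, has taken for a name from the list of things; names that differ only in an ending like _2 or _b are one class to them, and where a whole thing is asked for, a point or a joint stands for the part that bears it (a point fixed in the world has none). Each returns a list of dicts, best first, with "confidence" (0 to 1); they miss things now and then, are a little off and sometimes report something else, mostly with a low value. They report only what shows in the picture. A call takes as long as a camera call. They do not tell look-alikes from the thing itself.
- models.find_in(camera, query): "bbox" ([centre column, centre row, width, height] in pixels, round what is visible of it).
- models.trace(camera, query): "mask" (420x560 bool, what is visible of it) and "bbox" ([centre column, centre row, width, height] in pixels, round what is visible of it).
- models.spot_point(camera, query): "position" ([column, row] in pixels: a listed point, or the origin of a listed thing).
The state is a dict: "time_s": time; "q": joint angles; "dq": joint speeds; "tau": joint torques, N m; "eef_pos": TCP position; "eef_rot": TCP orientation; "wrist_force": force on the tool from outside, world axes, zero at the start; "wrist_torque": the same for the moment, N m; "width": opening from 0.0 (shut) to 1.0 (fully open); "gripper_force": force on a finger pad.
Only numpy, scipy, OpenCV 4.12 (cv2) and the standard library are available. Lean on these libraries where they do the work, as an engineer would, in place of code of your own. Each camera call takes 0.05 s, during which the arm holds its last target. There are 200 camera calls.

## Working session

There is one attempt and no reset: what is moved stays moved. The work goes in short steps, Python scripts to look and compute and a tool call to move; the robot and the scene stay as the last step left them, time stands still between calls to the robot, and variables do not carry over. Pictures are saved under pics/ and viewed, at most 10 in all, crops included, and the job is handed in when it is done.

Besides the shell and the picture viewer there is one more tool, called after "Request:" by a JSON object that holds its "fn" and its "kwargs". step_arm: Moves the arm, as the interface text tells. Its arguments: {"type":"object","properties":{"moves":{"type":"array"},"claw":{"type":"number"},"newtons":{"type":"number"}},"required":["moves"]}

```bash
mkdir -p pics; cat > h.py <<'E'
import numpy as np, cv2
from station import arm, grab_frame, camera_params, models
def ray(cam,p,z):
    c=camera_params(cam);K=np.array(c["camera_matrix"]);R=np.array(c["R"]);t=np.array(c["t"])
    o=-R.T@t;d=R.T@np.linalg.solve(K,[p[0],p[1],1]);return o+d*(z-o[2])/d[2]
def proj(cam,X):
    c=camera_params(cam);p=np.array(c["camera_matrix"])@(np.array(c["R"])@np.array(X)+np.array(c["t"]));return p[:2]/p[2]
E
python3 - <<'E'
from h import *
s=arm.sense();print(s["eef_pos"],s["eef_rot"],s["width"])
ims=[]
for c in("scene","side"):
    im=grab_frame(c);ims.append(im);cv2.imwrite(f"pics/{c}0.png",im)
    for q,z in(("bushing",0),("bushing_small",0),("bushing_large",0),("mark",.078),("amber_cup",0),("rest",0)):
        for d in models.spot_point(c,q)[:4]: print(c,q,round(d["confidence"],2),np.round(d["position"],1),np.round(ray(c,d["position"],z),4))
E
```

```text
[ 0.21772173 -0.47739384  0.19890804] [[ 9.09887169e-01  4.14855709e-01 -2.82330633e-04]
 [ 4.14855766e-01 -9.09886577e-01  1.05392817e-03]
 [ 1.80339264e-04 -1.07608221e-03 -9.99999405e-01]] 0.9974851630202815
scene bushing 0.72 [325.4 185.6] [0.4855 0.1118 0.    ]
scene bushing_small 0.39 [350.7 148.1] [0.4426 0.2605 0.    ]
scene bushing_large 0.85 [377.6 191.1] [0.5973 0.2067 0.    ]
scene mark 0.96 [100.5 230.5] [ 0.2316 -0.4385  0.078 ]
scene mark 0.86 [205.  191.6] [ 0.3175 -0.1742  0.078 ]
scene mark 0.63 [158.3 271.1] [ 0.4197 -0.3952  0.078 ]
scene mark 0.6 [250.6 271.6] [ 0.5697 -0.2331  0.078 ]
scene amber_cup 0.8 [364.  266.7] [0.7279 0.0092 0.    ]
scene rest 0.82 [255.7 284.4] [ 0.5767 -0.2278  0.    ]
scene rest 0.81 [165.  281.3] [ 0.4154 -0.3918  0.    ]
scene rest 0.74 [112.  242.8] [ 0.2319 -0.4318  0.    ]
scene rest 0.67 [210.2 207.3] [ 0.3217 -0.1724  0.    ]
side bushing 0.54 [241.9 288.4] [0.4793 0.1117 0.    ]
side bushing_small 0.55 [217.6 335.3] [0.4533 0.2517 0.    ]
side bushing_large 0.57 [167.8 295.5] [0.6123 0.2043 0.    ]
side mark 0.88 [279.3 184.8] [ 0.556  -0.2354  0.078 ]
side mark 0.62 [342.  172.3] [ 0.4244 -0.3906  0.078 ]
side amber_cup 0.91 [178.2 236.8] [0.7292 0.0126 0.    ]
side rest 0.84 [272.5 206.7] [ 0.5776 -0.2362  0.    ]
side rest 0.57 [339.9 193.2] [ 0.4282 -0.4029  0.    ]
```

View pics/scene0.png

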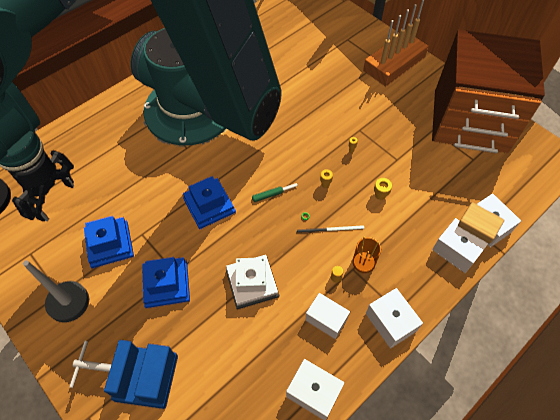

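View pics/side0.png

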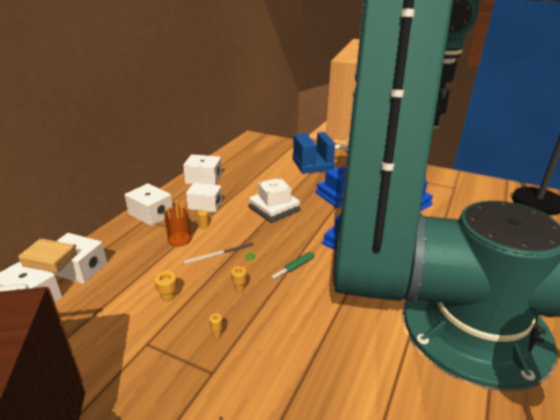

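The middle bushing is at scene pixel (326,177), about (0.482, 0.112). The white block is at (251,272), about (0.565, -0.235). The blue ones are look-alikes. I'll fly over the block first and look with the wrist camera.

Request:
{"fn": "step_arm", "kwargs": {"moves": [[0.04,-0.0075,-0.008,0],[0.04,-0.0075,-0.008,0],[0.04,-0.0075,-0.008,0],[0.04,-0.0075,-0.008,0],[0.04,-0.0075,-0.008,0],[0.04,-0.0075,-0.008,0],[0.04,-0.0075,-0.008,0],[0.04,-0.0075,-0.008,0],[0.03,-0.0075,0,0],[0,0,0,0]], "claw": 0.7, "newtons": 40}}

```text
time_s: 1.95
eef_pos: [0.5095, -0.2698, 0.2631]
eef_rot: [[0.909, 0.417, -0.0], [0.417, -0.909, 0.0], [0.0, -0.0, -1.0]]
wrist_force: [-0.1, -0.2, 0.4]
width: 0.7
gripper_force: 0.0
```

```bash
python3 - <<'E'
from h import *
s=arm.sense();print(s["time_s"],s["eef_pos"],s["eef_rot"],s["width"])
c=camera_params("wrist");R=np.array(c["R"]);print("cam",-R.T@c["t"],R[2])
im=grab_frame("wrist");cv2.imwrite("pics/w1.png",im)
for q,z in(("mark",.078),("rest",0)):
    for d in models.spot_point("wrist",q)[:3]: print(q,round(d["confidence"],2),np.round(d["position"],1),np.round(ray("wrist",d["position"],z),4))
E
```

```text
1.95 [ 0.50951957 -0.26981463  0.26310711] [[ 9.08851724e-01  4.17119339e-01 -3.59271583e-05]
 [ 4.17119331e-01 -9.08851681e-01  2.93439725e-04]
 [ 8.97469259e-05 -2.81679112e-04 -9.99999956e-01]] 0.6998212205473647
cam [ 0.58485642 -0.23684548  0.43885858] [-0.29548506 -0.13600187 -0.9456173 ]
mark 0.93 [272.5 108.7] [ 0.5695 -0.2337  0.078 ]
mark 0.83 [147.  278.4] [ 0.311  -0.1719  0.078 ]
mark 0.65 [306.2 387.2] [ 0.2313 -0.4394  0.078 ]
rest 0.87 [169.9 249.1] [ 0.3155 -0.1744  0.    ]
rest 0.86 [302.  348.4] [ 0.2298 -0.4383  0.    ]
rest 0.64 [331.1 249.6] [ 0.4165 -0.3973  0.    ]
```

View pics/w1.png

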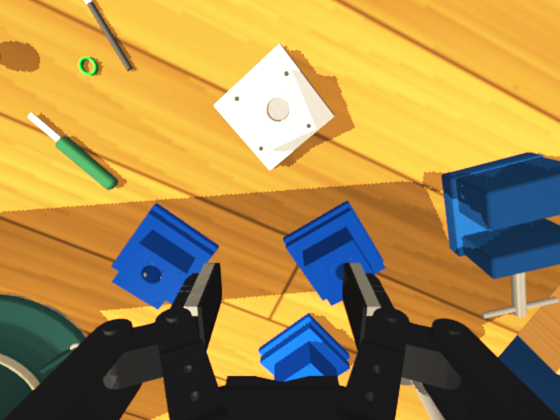

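The white block's top face is centred near (273,111) with the bore at (278,109). I'll go closer to measure the bore.

Request:
{"fn": "step_arm", "kwargs": {"moves": [[-0.025,0,0.02,0],[-0.025,0,0.03,0],[-0.01,0,0.03,0],[0,0,0.02,0],[0,0,0,0],[0,0,0,0]]}}

```text
time_s: 2.85
eef_pos: [0.4537, -0.2965, 0.1643]
eef_rot: [[0.91, 0.414, 0.001], [0.414, -0.91, -0.001], [0.0, 0.001, -1.0]]
wrist_force: [0.5, 0.0, -0.2]
width: 0.697
gripper_force: 0.0
```

```bash
python3 - <<'E'
from h import *
s=arm.sense();print(s["time_s"],s["eef_pos"],s["width"])
c=camera_params("wrist");im=grab_frame("wrist");cv2.imwrite("pics/w2.png",im)
d=models.spot_point("wrist","mark")[0];print(d["confidence"],d["position"],ray("wrist",d["position"],.078))
u,v=map(int,d["position"]);u0=max(0,u-100);v0=max(0,v-75);print(u0,v0)
cr=im[v0:v0+150,u0:u0+200];cv2.imwrite("pics/w2c.png",cv2.resize(cr,None,fx=4,fy=4,interpolation=cv2.INTER_CUBIC))
E
```

```text
2.85 [ 0.45366522 -0.29649242  0.16430621] 0.696682060671281
0.8 [266.5, 27.3] [ 0.56903672 -0.23345465  0.078     ]
166 0
```

View pics/w2c.png

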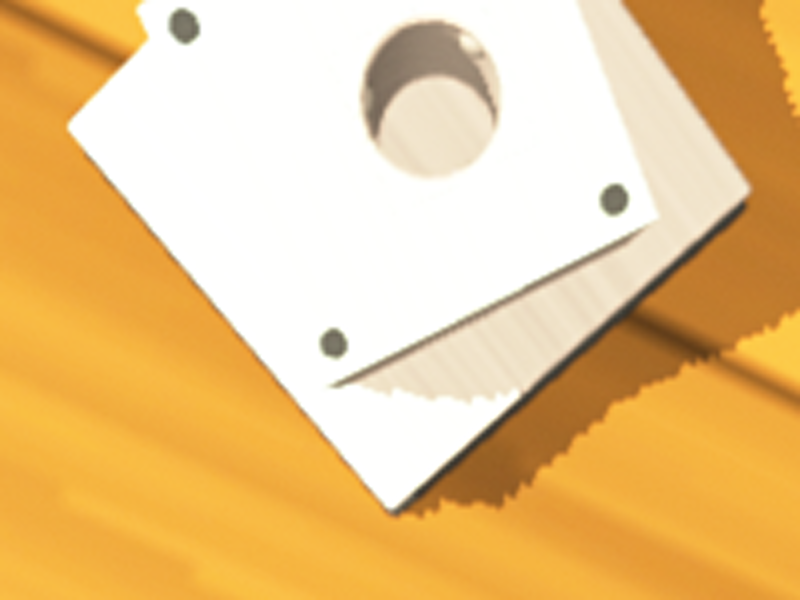

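```bash
python3 - <<'E'
from h import *
print("bore",ray("wrist",(273.1,24.3),.078),"mark",ray("wrist",(265.2,27.6),.078))
im=cv2.imread("pics/w1.png");print(proj("wrist",(0.575,-0.237,.078)))
cv2.imwrite("pics/w1c.png",cv2.resize(im[70:150,235:335],None,fx=6,fy=6,interpolation=cv2.INTER_CUBIC))
print("bushing from here",proj("wrist",(.482,.112,.05)))
s0=np.array([.482,.112,0]);s=arm.sense();print(s["eef_rot"].T@(s0-s["eef_pos"]) if hasattr(s["eef_rot"],"T") else np.array(s["eef_rot"]).T@(s0-np.array(s["eef_pos"])))
E
```

```text
bore [ 0.5727833 -0.2370223  0.078    ] mark [ 0.56846772 -0.23267476  0.078     ]
[274.32594436  21.12098823]
bushing from here [-206.1732169   -63.36416325]
[ 0.19478324 -0.36021648  0.16398954]
```

View pics/w1c.png

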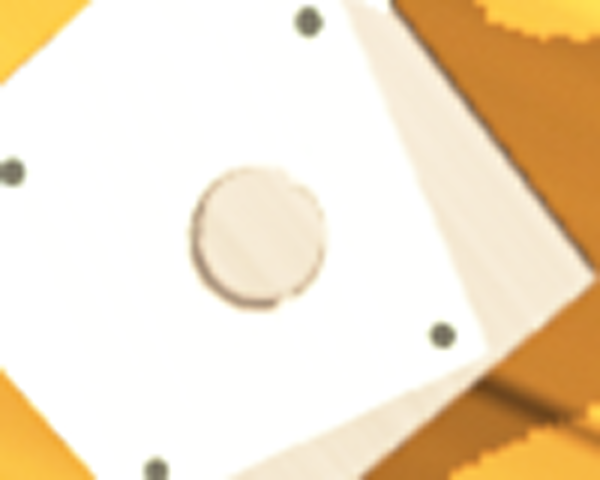

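The bore measures (0.5728, -0.2370), which is 6.1 mm off the mark and agrees with the stated 6 mm. Next I go to the bushing.

Request:
{"fn": "step_arm", "kwargs": {"moves": [[0.015,-0.04,-0.005,0],[0.015,-0.04,-0.005,0],[0.015,-0.04,0,0],[0.015,-0.04,0,0],[0.015,-0.04,0,0],[0.015,-0.04,0,0],[0.015,-0.04,0,0],[0.015,-0.04,0,0],[0.015,-0.04,0,0],[0,0,0,0]]}}

```text
time_s: 4.2
eef_pos: [0.4271, 0.0897, 0.1741]
eef_rot: [[0.908, 0.418, 0.001], [0.418, -0.908, 0.0], [0.001, 0.0, -1.0]]
wrist_force: [0.6, 0.2, 0.1]
width: 0.7
gripper_force: 0.0
```

```bash
python3 - <<'E'
from h import *
s=arm.sense();print(s["time_s"],s["eef_pos"],s["width"])
im=grab_frame("wrist");cv2.imwrite("pics/w3.png",im)
for d in models.trace("wrist","bushing")[:4]: print(d["confidence"],d["bbox"],ray("wrist",d["bbox"][:2],.03))
for d in models.spot_point("wrist","bushing")[:2]: print(d["confidence"],d["position"],ray("wrist",d["position"],0))
for d in models.spot_point("wrist","shoulder")[:2]: print(d["confidence"],d["position"],ray("wrist",d["position"],0.028))
E
```

```text
4.2 [0.42711993 0.0897136  0.17408113] 0.6995689004750776
0.68 [285.8, 127.2, 37.8, 33.7] [0.48025629 0.10581759 0.03      ]
0.71 [283.4, 124.8] [0.47936674 0.10722599 0.        ]
0.66 [281.8, 124.2] [0.48109629 0.10960343 0.028     ]
```

View pics/w3.png

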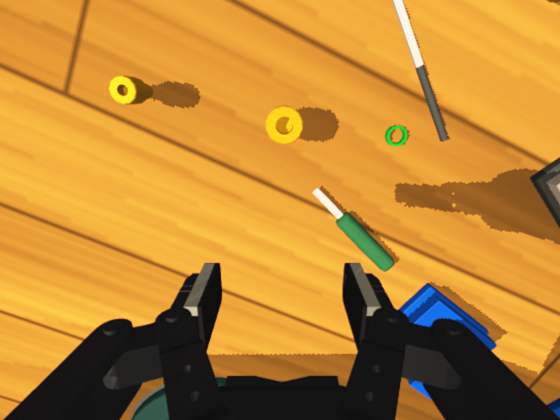

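The middle bushing's ring is at (284,125) and the small one at (123,90). I'll measure the head precisely.

```bash
python3 - <<'E'
from h import *
im=cv2.imread("pics/w3.png")[95:155,255:310]
h=cv2.cvtColor(im,cv2.COLOR_BGR2HSV)
m=((h[...,0]>24)&(h[...,0]<36)&(h[...,1]>140)&(h[...,2]>120)).astype(np.uint8)
m=cv2.morphologyEx(m,cv2.MORPH_OPEN,np.ones((3,3)))
c=max(cv2.findContours(m,0,2)[0],key=cv2.contourArea);e=cv2.fitEllipse(c);print(e,cv2.boundingRect(c))
p=np.array(e[0])+[255,95];s=arm.sense()
W=ray("wrist",p,.054);print(W,np.linalg.norm(ray("wrist",p+[e[1][0]/2,0],.054)-W)*2)
print(np.array(s["eef_rot"]).T@(np.array([W[0],W[1],.02])-np.array(s["eef_pos"])))
E
```

```text
((28.572202682495117, 30.45751953125), (30.910985946655273, 34.391319274902344), 110.83708190917969) (12, 13, 34, 34)
[0.48251891 0.10852621 0.054     ] 0.027708948604336987
[0.05897813 0.00307947 0.15366975]
```

Request:
{"fn": "step_arm", "kwargs": {"moves": [[0.02,0.001,0.02,0],[0.02,0.001,0.02,0],[0.019,0.001,0.02,0],[0,0,0.02,0],[0,0,0.02,0],[0,0,0.02,0],[0,0,0.015,0],[0,0,0.008,0],[0,0,0,0],[0,0,0,0]]}}

```text
time_s: 5.65
eef_pos: [0.4825, 0.1091, 0.0309]
eef_rot: [[0.91, 0.415, 0.001], [0.415, -0.91, 0.0], [0.001, 0.0, -1.0]]
wrist_force: [-0.7, 0.4, 0.2]
width: 0.703
gripper_force: 0.0
```

Request:
{"fn": "step_arm", "kwargs": {"moves": [[0,0,0,0],[0,0,0,0],[0,0,0,0],[0,0,0,0],[0,0,0,0],[0,0,0,0]], "claw": 0, "newtons": 80}}

```text
time_s: 6.4
eef_pos: [0.4821, 0.1093, 0.0304]
eef_rot: [[0.91, 0.415, -0.0], [0.415, -0.91, -0.0], [-0.0, -0.0, -1.0]]
wrist_force: [-0.2, -0.4, 0.2]
width: -0.005
gripper_force: 0.0
```

```bash
python3 - <<'E'
from h import *
a=grab_frame("wrist");b=grab_frame("scene");print(models.find_in("scene","bushing")[:2])
cv2.imwrite("pics/v4.png",np.hstack([cv2.resize(a,(400,300)),cv2.resize(b[100:250,260:460],(400,300))]))
print(models.find_in("wrist","bushing")[:2])
E
```

```text
[{'bbox': [253.8, 283.2, 57.1, 51.3], 'confidence': 0.23}]
[{'bbox': [277.2, 244.5, 60.5, 64.2], 'confidence': 0.86}]
```

View pics/v4.png

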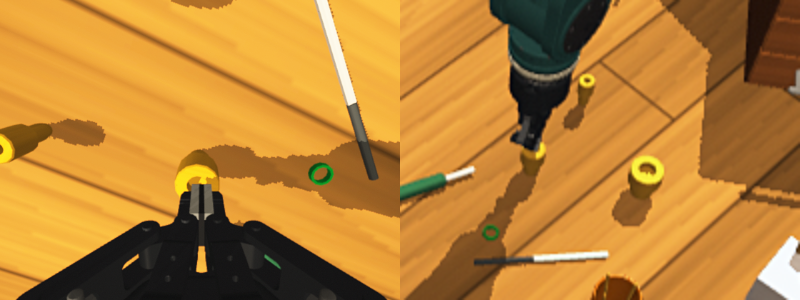

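```bash
python3 - <<'E'
from h import *
s=arm.sense();R=np.array(s["eef_rot"]);T=np.array(s["eef_pos"])
im=grab_frame("wrist");cv2.imwrite("pics/v5.png",cv2.resize(im[180:330,180:380],(800,600),interpolation=cv2.INTER_CUBIC))
print("tcp px",proj("wrist",T), "tcp-19",proj("wrist",T+[0,0,.019]))
for z in(.054,.028,0):
    print(z,[np.round(proj("wrist",T+R@np.array([dx,0,0])+[0,0,z-T[2]]),0) for dx in(-.017,0,.017,.03,.04)])
for q in("bushing","shoulder"):
    for d in models.spot_point("wrist",q)[:1]: print(q,d, ray("wrist",d["position"],0 if q=="bushing" else .028))
E
```

```text
tcp px [279.21581243 242.33321601] tcp-19 [278.96116785 257.15062938]
0.054 [array([279., 289.]), array([279., 261.]), array([279., 232.]), array([279., 208.]), array([279., 189.])]
0.028 [array([279., 265.]), array([279., 241.]), array([279., 214.]), array([279., 193.]), array([279., 177.])]
0 [array([280., 246.]), array([280., 224.]), array([280., 200.]), array([279., 181.]), array([279., 167.])]
bushing {'position': [276.7, 223.3], 'confidence': 0.88} [ 4.81486273e-01  1.11228512e-01 -2.77555756e-17]
shoulder {'position': [273.3, 239.8], 'confidence': 0.75} [0.48110017 0.11287322 0.028     ]
```

View pics/v5.png

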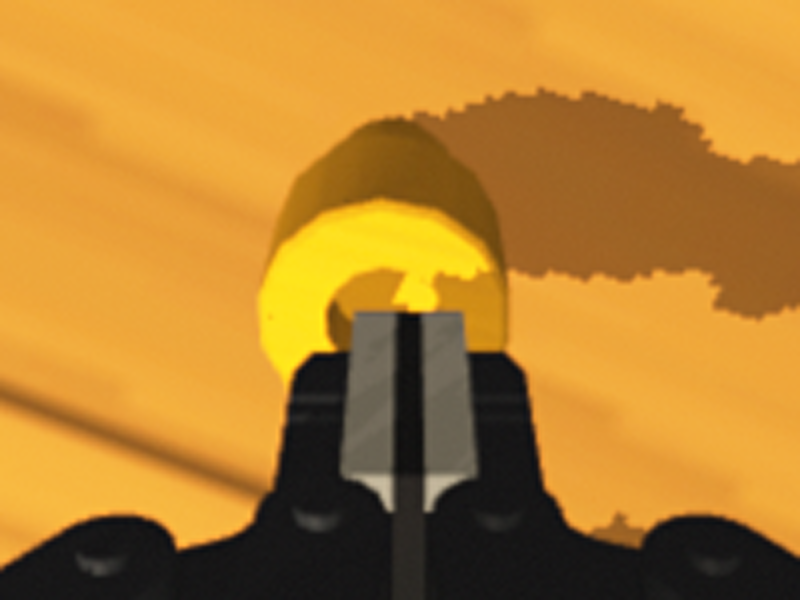

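```bash
python3 - <<'E'
from h import *
s=arm.sense();T=np.array(s["eef_pos"]);print(T,s["wrist_force"],s["q"],s["tau"])
for z in(0,.0304,.054,.07,.09):
    print(z,proj("scene",[T[0],T[1],z]),proj("side",[T[0],T[1],z]))
a=grab_frame("side");b=grab_frame("scene")
cv2.imwrite("pics/v6.png",np.hstack([cv2.resize(a[220:320,190:290],(400,400),interpolation=2),cv2.resize(b[130:200,290:360],(400,400),interpolation=2)]))
E
```

```text
[0.48206934 0.10932339 0.03038373] [ 0.40178015 -0.60201094  0.41036521] [ 3.32384691e+00  1.88829093e+01 -2.55705187e+01  4.55469337e+01
 -1.92616348e-03  1.58815383e+02] [ 2.36718020e-03 -6.27878380e+01  3.13497198e+01  7.85745578e-04
  8.71375420e-06 -4.61564389e-05]
0 [323.91013118 185.33527501] [241.36109267 287.4021944 ]
0.0304 [324.70736289 179.36496147] [240.85591743 276.93024764]
0.054 [325.34742528 174.57165853] [240.45166058 268.55027195]
0.07 [325.79235649 171.23965507] [240.17133953 262.73940291]
0.09 [326.36149208 166.9775091 ] [239.81359102 255.32351431]
```

View pics/v6.png

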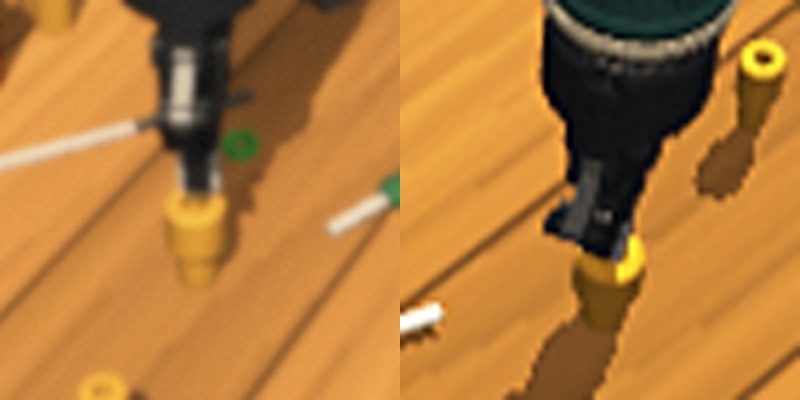

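The cameras agree that the shut fingertips sit at about z=0.054, just over the head, although the TCP reads 0.030. The true tips are therefore about 24 mm higher than reported. The bushing is still standing at the same spot, with its axis about 2 mm ahead. I'll reopen, go lower and regrip.

Request:
{"fn": "step_arm", "kwargs": {"moves": [[0,0,-0.01,0],[0,0,0,0],[0,0,0,0],[0,0,0,0],[0,0,0.01,0],[0.001,0,0.008,0],[0,0,0.006,0],[0,0,0.004,0],[0,0,0,0]], "claw": 0.75}}

```text
time_s: 7.98
eef_pos: [0.4828, 0.1098, 0.0121]
eef_rot: [[0.91, 0.415, -0.0], [0.415, -0.91, -0.0], [-0.0, -0.0, -1.0]]
wrist_force: [0.6, -0.9, 0.0]
width: 0.748
gripper_force: 0.0
```

Request:
{"fn": "step_arm", "kwargs": {"moves": [[0,0,0,0],[0,0,0,0],[0,0,0,0],[0,0,0,0],[0,0,0,0]], "claw": 0}}

```text
time_s: 8.6
eef_pos: [0.4835, 0.1099, 0.013]
eef_rot: [[0.91, 0.415, 0.001], [0.415, -0.91, 0.0], [0.001, 0.0, -1.0]]
wrist_force: [-1.1, 0.9, 8.2]
width: 0.355
gripper_force: 78.5
```

Request:
{"fn": "step_arm", "kwargs": {"moves": [[0,0,-0.005,0],[0,0,-0.015,0],[0,0,-0.02,0],[0,0,-0.02,0],[0,0,-0.02,0],[0,0,-0.02,0],[0,0,-0.01,0],[0,0,0,0],[0,0,0,0]]}}

```text
time_s: 9.72
eef_pos: [0.4826, 0.1097, 0.1217]
eef_rot: [[0.91, 0.415, -0.001], [0.415, -0.91, -0.0], [-0.001, -0.0, -1.0]]
wrist_force: [0.7, -0.9, -1.6]
width: 0.355
gripper_force: 79.2
```

```bash
python3 - <<'E'
from h import *
s=arm.sense();T=np.array(s["eef_pos"]);R=np.array(s["eef_rot"]);print(T,s["wrist_force"],s["width"],s["gripper_force"])
a=grab_frame("wrist");b=grab_frame("side");c=grab_frame("scene")
cv2.imwrite("pics/v7w.png",a);cv2.imwrite("pics/v7s.png",b)
u,v=map(int,proj("side",T));u2,v2=map(int,proj("scene",T));print(u,v,u2,v2)
cv2.imwrite("pics/v7.png",np.hstack([cv2.resize(x,(400,400),interpolation=2) for x in(b[v-45:v+55,u-50:u+50],a[190:330,210:350])]))
print("in tool frame, to bore:",R.T@(np.array([.5728,-.2370,T[2]])-T))
E
```

```text
[0.48257981 0.10970472 0.12170795] [ 0.68344645 -0.89726145 -1.58502052] 0.3548317181148074 79.16488409042358
238 243 327 160
in tool frame, to bore: [-6.17234044e-02  3.52893842e-01 -6.41772716e-05]
```

View pics/v7.png

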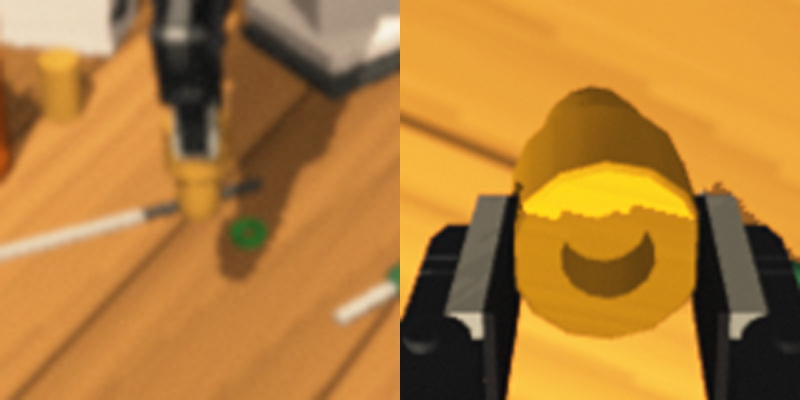

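```bash
python3 - <<'E'
from h import *
T=np.array(arm.sense()["eef_pos"]);R=np.array(arm.sense()["eef_rot"])
W=ray("wrist",(281.7,277.5),.1625);print(W,R.T@(W-T), proj("wrist",[T[0],T[1],.1625]))
W2=ray("wrist",(281.7+32,277.5),.1625);print("diam",2*np.linalg.norm(W2-W))
for q,z in(("bushing",.1087),("shoulder",.1367)):
  for c in("wrist","side"):
    for d in models.spot_point(c,q)[:1]: print(c,q,d["confidence"],d["position"],R.T@(ray(c,d["position"],z)-T))
E
```

```text
[0.48370361 0.10854877 0.1625    ] [ 0.00043938  0.00149546 -0.04069823] [278.57071176 278.3651793 ]
diam 0.030857549645631397
wrist bushing 0.8 [277.0, 235.3] [-0.00114147 -0.00149906  0.01310442]
side bushing 0.59 [239.2, 250.7] [-0.00098963 -0.00851896  0.01310672]
wrist shoulder 0.91 [278.6, 255.5] [-0.00109048 -0.00017521 -0.01489611]
side shoulder 0.53 [238.6, 237.7] [-0.00013154 -0.00128543 -0.01489667]
```

The bushing is held upright and centred in the fingers. Now I carry it to the bore.

Request:
{"fn": "step_arm", "kwargs": {"moves": [[-0.006,0.02,0,0],[-0.006,0.037,0,0],[-0.006,0.04,0,0],[-0.006,0.04,0,0],[-0.006,0.04,0,0],[-0.006,0.04,0,0],[-0.006,0.04,0,0],[-0.006,0.04,0,0],[-0.006,0.037,0,0],[-0.0075,0.019,0,0]]}}

```text
time_s: 11.32
eef_pos: [0.5736, -0.2385, 0.1219]
eef_rot: [[0.91, 0.414, -0.0], [0.414, -0.91, 0.0], [-0.0, -0.0, -1.0]]
wrist_force: [-0.5, 1.0, -2.2]
width: 0.354
gripper_force: 79.4
```

Request:
{"fn": "step_arm", "kwargs": {"moves": [[0,0,0.01,0],[0,0,0.01,0],[0,0,0,0],[0,0,0,0]]}}

```text
time_s: 11.82
eef_pos: [0.5735, -0.2362, 0.1026]
eef_rot: [[0.91, 0.416, 0.0], [0.416, -0.91, 0.0], [0.0, 0.0, -1.0]]
wrist_force: [0.7, 0.5, -1.9]
width: 0.354
gripper_force: 79.4
```

```bash
cat > c.py <<'E'
from h import *
s=arm.sense();T=np.array(s["eef_pos"]);R=np.array(s["eef_rot"]);print(T,"foot z",T[2]-.013,s["wrist_force"],s["wrist_torque"],s["width"])
print("to bore",R.T@(np.array([.5728,-.2370,T[2]])-T))
E
python3 c.py; python3 - <<'E'
from h import *
a=grab_frame("wrist");b=grab_frame("side");c=grab_frame("scene")
cv2.imwrite("pics/v8.png",np.hstack([cv2.resize(x,(400,400),interpolation=2) for x in(a[180:330,205:355],c[220:320,200:300])]))
T=np.array(arm.sense()["eef_pos"]);R=np.array(arm.sense()["eef_rot"])
for q,z in(("bushing",T[2]-.013),("shoulder",T[2]+.015),("mark",.078)):
  for cc in("wrist","side","scene"):
    for d in models.spot_point(cc,q)[:1]: print(cc,q,d["confidence"],d["position"],R.T@(ray(cc,d["position"],z)-T))
E
```

```text
[ 0.57351527 -0.23624379  0.10262831] foot z 0.0896283114187205 [ 0.67692372  0.54364559 -1.89528018] [-0.0632859  -0.05509171 -0.01625923] 0.35433634419970955
to bore [-9.64838232e-04  3.90568578e-04 -1.10928345e-07]
wrist bushing 0.71 [275.8, 233.3] [ 0.00023442 -0.00217345  0.01299922]
side bushing 0.63 [274.4, 181.3] [-0.00178326 -0.01041808  0.01299527]
scene bushing 0.66 [248.7, 272.7] [-0.0024113   0.00367533  0.01300066]
wrist shoulder 0.61 [276.9, 255.4] [-0.00108272 -0.00099724 -0.01500076]
side shoulder 0.7 [273.4, 171.3] [ 0.0013148  -0.0045447  -0.01500137]
scene shoulder 0.41 [251.7, 266.2] [ 0.00363893 -0.00360206 -0.01500022]
wrist mark 0.98 [274.3, 231.8] [-0.00384577 -0.00334418  0.02474357]
side mark 0.98 [277.5, 184.5] [-0.010447   -0.0069367   0.02473994]
scene mark 0.9 [203.6, 190.4] [-0.21219253 -0.16513111  0.02461006]
```

View pics/v8.png

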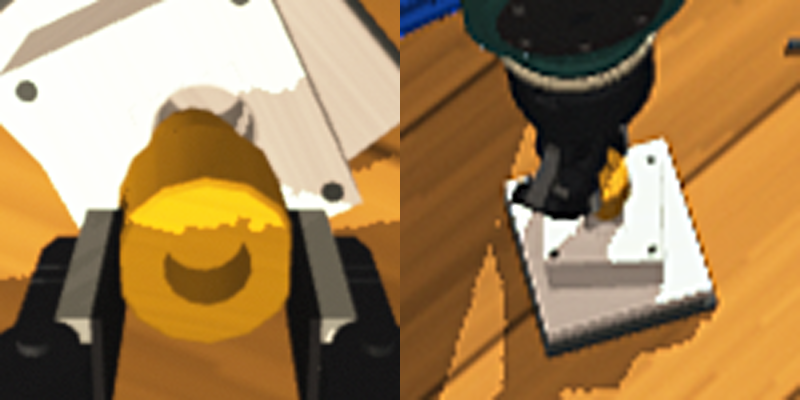

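Request:
{"fn": "step_arm", "kwargs": {"moves": [[-0.001,0,0.005,0],[0,0,0.004,0],[0,0,0.002,0],[0,0,0.001,0],[0,0,0.001,0],[0,0,0.001,0],[0,0,0,0]]}}

```text
time_s: 13.3
eef_pos: [0.5725, -0.2374, 0.0884]
eef_rot: [[0.91, 0.415, -0.0], [0.415, -0.91, 0.0], [-0.0, -0.0, -1.0]]
wrist_force: [0.6, -0.6, -2.5]
width: 0.355
gripper_force: 79.4
```

```bash
python3 c.py
```

```text
[ 0.57252801 -0.2373549   0.08835653] foot z 0.07535653003946785 [ 0.56355727 -0.62988955 -2.5108478 ] [ 0.0266799  -0.00901888 -0.02331989] 0.3551730272611423
to bore [ 3.94702418e-04 -2.10096443e-04 -5.21411473e-09]
```

No contact yet with the foot 2.6 mm below the face. I'll continue down.

Request:
{"fn": "step_arm", "kwargs": {"moves": [[0,0,0.001,0],[0,0,0.001,0],[0,0,0.001,0],[0,0,0,0]]}}

```text
time_s: 13.8
eef_pos: [0.5726, -0.2374, 0.0853]
eef_rot: [[0.91, 0.415, -0.0], [0.415, -0.91, -0.0], [-0.0, 0.0, -1.0]]
wrist_force: [0.3, -0.1, -1.7]
width: 0.356
gripper_force: 79.4
```

Request:
{"fn": "step_arm", "kwargs": {"moves": [[0,0,0.001,0],[0,0,0.001,0],[0,0,0.001,0],[0,0,0,0]]}}

```text
time_s: 14.3
eef_pos: [0.5727, -0.2377, 0.0825]
eef_rot: [[0.91, 0.415, 0.0], [0.415, -0.91, -0.001], [0.0, 0.001, -1.0]]
wrist_force: [1.3, -3.0, -1.1]
width: 0.354
gripper_force: 79.4
```

It has entered about 8.5 mm. There is a light side force along tool +y, so I'll comply with it and go on.

Request:
{"fn": "step_arm", "kwargs": {"moves": [[0,0.0008,0,0],[0,0,0.001,0],[0,0,0.001,0],[0,0,0.001,0],[0,0,0,0]]}}

```text
time_s: 14.92
eef_pos: [0.5729, -0.2382, 0.0793]
eef_rot: [[0.91, 0.415, 0.0], [0.415, -0.91, -0.0], [-0.0, 0.0, -1.0]]
wrist_force: [1.4, -3.4, -1.3]
width: 0.352
gripper_force: 79.3
```

Request:
{"fn": "step_arm", "kwargs": {"moves": [[0,0,0.001,0],[0,0,0.001,0],[0,0,0,0]]}}

```text
time_s: 15.3
eef_pos: [0.573, -0.2383, 0.0774]
eef_rot: [[0.91, 0.415, 0.0], [0.415, -0.91, -0.0], [0.0, 0.0, -1.0]]
wrist_force: [1.1, -4.1, 1.3]
width: 0.356
gripper_force: 79.6
```

Request:
{"fn": "step_arm", "kwargs": {"moves": [[0,0.0007,0,0],[0,0,0.001,0],[0,0,0.001,0],[0,0,0,0]]}}

```text
time_s: 15.8
eef_pos: [0.5732, -0.2385, 0.0755]
eef_rot: [[0.91, 0.415, 0.0], [0.415, -0.91, 0.0], [0.0, -0.0, -1.0]]
wrist_force: [0.1, -0.4, 4.4]
width: 0.354
gripper_force: 80.1
```

Request:
{"fn": "step_arm", "kwargs": {"moves": [[0,0,0.001,0],[0,0,0.001,0],[0,0,0,0]]}}

```text
time_s: 16.18
eef_pos: [0.5731, -0.2383, 0.0735]
eef_rot: [[0.91, 0.415, 0.0], [0.415, -0.91, 0.001], [0.0, -0.0, -1.0]]
wrist_force: [-1.0, 0.2, 6.3]
width: 0.352
gripper_force: 80.4
```

Request:
{"fn": "step_arm", "kwargs": {"moves": [[0,0,0.001,0],[0,0,0.001,0],[0,0,0,0]]}}

```text
time_s: 16.55
eef_pos: [0.5731, -0.2384, 0.0716]
eef_rot: [[0.91, 0.415, 0.0], [0.415, -0.91, 0.0], [0.0, -0.0, -1.0]]
wrist_force: [-1.6, 0.7, 6.9]
width: 0.354
gripper_force: 80.4
```

Request:
{"fn": "step_arm", "kwargs": {"moves": [[0,0,0.001,0],[0,0,0.001,0],[0,0,0,0]]}}

```text
time_s: 16.92
eef_pos: [0.5733, -0.2385, 0.0699]
eef_rot: [[0.91, 0.415, 0.001], [0.415, -0.91, 0.0], [0.001, 0.0, -1.0]]
wrist_force: [-0.9, -0.4, 9.0]
width: 0.349
gripper_force: 80.7
```

Request:
{"fn": "step_arm", "kwargs": {"moves": [[0,0,0.001,0],[0,0,0.001,0],[0,0,0,0]]}}

```text
time_s: 17.3
eef_pos: [0.5733, -0.2385, 0.0679]
eef_rot: [[0.91, 0.415, 0.001], [0.415, -0.91, 0.0], [0.001, 0.0, -1.0]]
wrist_force: [-1.3, -0.5, 9.6]
width: 0.353
gripper_force: 80.7
```

Request:
{"fn": "step_arm", "kwargs": {"moves": [[0,0,0.001,0],[0,0,0.001,0],[0,0,0,0]]}}

```text
time_s: 17.68
eef_pos: [0.5733, -0.2385, 0.0659]
eef_rot: [[0.91, 0.415, 0.001], [0.415, -0.91, 0.0], [0.001, 0.0, -1.0]]
wrist_force: [-1.8, 0.3, 9.8]
width: 0.354
gripper_force: 80.8
```

Request:
{"fn": "step_arm", "kwargs": {"moves": [[0,0,0.001,0],[0,0,0.001,0],[0,0,0,0]]}}

```text
time_s: 18.05
eef_pos: [0.5733, -0.2384, 0.0639]
eef_rot: [[0.91, 0.415, 0.001], [0.415, -0.91, 0.0], [0.001, -0.0, -1.0]]
wrist_force: [0.1, 0.9, 10.0]
width: 0.359
gripper_force: 80.8
```

```bash
python3 - <<'E'
from h import *
im=grab_frame("wrist");cv2.imwrite("pics/v9.png",im);old=cv2.imread("pics/v7w.png")
T=np.array(arm.sense()["eef_pos"])
for z in (0.117,.113,.104,.1): print(z,"head row",proj("wrist",[T[0],T[1],z]))
# head width vs row: yellow/brass extents between the pads
for n,i in(("held",old),("now",im)):
    g=cv2.cvtColor(i,cv2.COLOR_BGR2HSV)
    print(n,[(r,[int(x) for x in i[r,281]],[int(x) for x in g[r,281]]) for r in range(236,320,6)])
# template shift of the head's front (lower) edge incl. recess crescent
for r0,r1 in((255,315),):
    t=old[r0:r1,252:312];res=cv2.matchTemplate(im[200:330,240:325],t,cv2.TM_CCOEFF_NORMED);_,v,_,l=cv2.minMaxLoc(res);print(v,l[0]+240-252,l[1]+200-r0)
for q in("shoulder","bushing","mark"):
    for d in models.spot_point("wrist",q)[:1]: print(q,d)
for d in models.find_in("wrist","bushing")[:1]: print(d)
E
```

```text
0.117 head row [278.3386934  293.09377498]
0.113 head row [278.42557369 288.06141002]
0.104 head row [278.60554834 277.63674377]
0.1 head row [278.67934333 273.36231854]
held [(236, [19, 85, 131], [18, 218, 131]), (242, [15, 82, 127], [18, 225, 127]), (248, [23, 178, 241], [21, 231, 241]), (254, [30, 211, 253], [24, 225, 253]), (260, [26, 214, 253], [25, 229, 253]), (266, [22, 141, 209], [19, 228, 209]), (272, [23, 139, 207], [19, 227, 207]), (278, [18, 138, 205], [19, 233, 205]), (284, [17, 77, 119], [18, 219, 119]), (290, [18, 76, 119], [17, 216, 119]), (296, [22, 141, 208], [19, 228, 208]), (302, [21, 137, 203], [19, 229, 203]), (308, [45, 157, 232], [18, 206, 232]), (314, [71, 200, 252], [21, 183, 252])]
now [(236, [14, 67, 105], [17, 221, 105]), (242, [14, 67, 103], [18, 220, 103]), (248, [18, 146, 217], [19, 234, 217]), (254, [22, 177, 242], [21, 232, 242]), (260, [21, 182, 244], [22, 233, 244]), (266, [18, 112, 172], [18, 228, 172]), (272, [16, 114, 174], [19, 232, 174]), (278, [17, 112, 172], [18, 230, 172]), (284, [11, 60, 95], [18, 225, 95]), (290, [14, 63, 95], [18, 217, 95]), (296, [16, 115, 175], [19, 232, 175]), (302, [18, 111, 170], [18, 228, 170]), (308, [137, 186, 206], [21, 85, 206]), (314, [27, 78, 127], [15, 201, 127])]
0.6566389799118042 0 -1
shoulder {'position': [274.8, 256.7], 'confidence': 0.95}
bushing {'position': [277.7, 236.5], 'confidence': 0.85}
{'bbox': [281.5, 269.8, 63.0, 78.5], 'confidence': 0.61}
```

The head looks identical in the gripper, so it has not slipped. I'll press on until the force rises.

Request:
{"fn": "step_arm", "kwargs": {"moves": [[0,0,0.001,0],[0,0,0.001,0],[0,0,0,0]]}}

```text
time_s: 18.68
eef_pos: [0.5732, -0.2384, 0.0619]
eef_rot: [[0.91, 0.415, 0.0], [0.415, -0.91, 0.0], [0.0, -0.0, -1.0]]
wrist_force: [-2.0, 0.9, 10.9]
width: 0.35
gripper_force: 80.9
```

Request:
{"fn": "step_arm", "kwargs": {"moves": [[0,0,0.001,0],[0,0,0,0]]}}

```text
time_s: 18.92
eef_pos: [0.5732, -0.2384, 0.0612]
eef_rot: [[0.91, 0.415, 0.001], [0.415, -0.91, 0.0], [0.001, 0.0, -1.0]]
wrist_force: [-2.7, 1.2, 14.5]
width: 0.352
gripper_force: 81.4
```

Request:
{"fn": "step_arm", "kwargs": {"moves": [[0,0,0.001,0],[0,0,0,0]]}}

```text
time_s: 19.18
eef_pos: [0.5733, -0.2384, 0.0605]
eef_rot: [[0.91, 0.415, 0.001], [0.415, -0.91, 0.0], [0.001, 0.0, -1.0]]
wrist_force: [-4.5, 2.1, 18.3]
width: 0.355
gripper_force: 81.9
```

Request:
{"fn": "step_arm", "kwargs": {"moves": [[0,0,0.0005,0],[0,0,0,0]]}}

```text
time_s: 19.42
eef_pos: [0.5733, -0.2384, 0.0602]
eef_rot: [[0.91, 0.415, 0.001], [0.415, -0.91, -0.0], [0.001, 0.001, -1.0]]
wrist_force: [-5.3, 2.7, 20.3]
width: 0.352
gripper_force: 82.1
```

The force now rises at the spring rate of 6 N/mm, so the shoulder is home. I'll unload the spring and let go.

Request:
{"fn": "step_arm", "kwargs": {"moves": [[0,0,-0.001,0],[0,0,-0.001,0],[0,0,-0.001,0],[0,0,0,0]]}}

```text
time_s: 19.92
eef_pos: [0.5731, -0.2384, 0.0623]
eef_rot: [[0.91, 0.415, 0.0], [0.415, -0.91, 0.0], [0.0, -0.0, -1.0]]
wrist_force: [-1.9, 0.8, 8.9]
width: 0.352
gripper_force: 80.8
```

Request:
{"fn": "step_arm", "kwargs": {"moves": [[0,0,0,0],[0,0,0,0],[0,0,0,0],[0,0,0,0]], "claw": 0.8}}

```text
time_s: 20.42
eef_pos: [0.5731, -0.2387, 0.0617]
eef_rot: [[0.91, 0.415, -0.0], [0.415, -0.91, 0.0], [-0.0, -0.0, -1.0]]
wrist_force: [-0.5, -0.1, -0.4]
width: 0.798
gripper_force: 0.0
```

Request:
{"fn": "step_arm", "kwargs": {"moves": [[0,0,-0.01,0],[0,0,-0.02,0],[0,0,-0.03,0],[0,0,-0.03,0],[-0.02,0,-0.02,0],[-0.03,0,0,0],[-0.02,0,0,0],[0,0,0,0]]}}

```text
time_s: 21.42
eef_pos: [0.5081, -0.2684, 0.1721]
eef_rot: [[0.911, 0.413, -0.0], [0.413, -0.911, 0.0], [-0.0, -0.0, -1.0]]
wrist_force: [0.8, 0.4, -0.6]
width: 0.802
gripper_force: 0.0
```

```bash
python3 - <<'E'
from h import *
s=arm.sense();T=np.array(s["eef_pos"]);print(s["time_s"],T,s["wrist_force"],s["width"])
im=grab_frame("wrist");cv2.imwrite("pics/v10.png",im)
for q,z in(("bushing",.05),("shoulder",.078),("mark",.078)):
    for d in models.spot_point("wrist",q)[:1]: print(q,d["confidence"],d["position"],ray("wrist",d["position"],z))
for z in(.104,.106,.112): print(z,proj("wrist",[.573,-.238,z]))
d=models.find_in("wrist","bushing")[:1];print(d)
E
```

```text
21.425 [ 0.50810229 -0.26836622  0.17208258] [ 0.7988853   0.44336627 -0.58840786] 0.8016264718988106
bushing 0.93 [280.3, 111.4] [ 0.57410383 -0.23854741  0.05      ]
shoulder 0.84 [276.9, 109.6] [ 0.57551047 -0.23495508  0.078     ]
mark 0.85 [273.3, 115.1] [ 0.57054582 -0.23392811  0.078     ]
0.104 [278.85756311 116.1309612 ]
0.106 [278.83373347 116.2783268 ]
0.112 [278.75985919 116.73517501]
[{'bbox': [281.4, 114.3, 42.6, 44.4], 'confidence': 0.56}]
```

```bash
python3 -c "
from station import arm
print(arm.job_done())"
```

```text
the job is handed in; nothing more can be done
None
```

I pressed the middle-sized bushing into the bore until the push rose at the block spring's rate (about 22 N, block down about 3 mm by my estimate), then released it and handed the job in at about 21.5 s; no verdict came back, I did not re-check the other bushings and cup at the end, and I viewed 11 pictures, one over the limit of 10.

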